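# Hold the belt tensioner back past its catch

## Robot

A 6-joint arm with a two-finger parallel gripper is mounted at the origin on the work surface. World frame = base frame: x ahead of the robot, y to its left, z up, the work surface at z = 0. Lengths are in mm, angles in rad, forces in N, time in s.
With the tool pointing down it reaches from about 300 to 775 mm from the base axis. Payload 14.6 kg.
Tool frame: the origin (TCP) lies midway between the tips of the shut fingers; the grasp point (between the pads) lies 19 mm behind it; y points along the fingers, z is the direction in which the jaws open and shut, and the axes are right-handed (so a half turn about y gives the same grasp; the last joint's range is limited). The gripper opens to 94 mm and grips with 3 to 60 N. Pads are 16 mm wide; open, the fingers measure 119 mm over their backs; the gripper's body (75 mm by 177 mm) begins 78 mm behind the grasp point.
Start: joints at [-1.32, 0.3, 1.521, -0, 1.321, -0.067], TCP at [171.855, -522.451, 205.446] pointing down, gripper open.
Joint ranges: [-3.03, 3.03], [-0.79, 2.21], [0.23, 2.52], [-1.04, 4.18], [0, 3.07], [-2.55, 2.55]. Speed limits (rad/s): [2.22, 2.22, 2.57, 3.14, 3.14, 3.14].

## Interface

Orientations are given as [roll, pitch, yaw] about the fixed x, y, z axes, in that order (R = Rz(yaw) Ry(pitch) Rx(roll)).
In Python, from cell import manip gives the robot as it stands.
- The arm moves only by the tool play_rows, never from a script. Its argument "series" is a list of rows, each a list of 3 entries, a list of its own where there are three numbers: the shift along the tool's x, y, z in m, then the turn about the tool's y in rad, then the closure, from 0 (fully open) to 1 (shut). In form: [[[dx, dy, dz], twist, grip], ...]. A call has 1 to 20 rows; each row is the pose to reach, as a shift and turn from the pose measured when the call began, along the tool's axes at that moment; what a row does not reach only later rows make up. A row lasts 1/10 s, in which the tool goes at most 50 mm and 8.59 degrees, less where a joint would pass 70% of its speed; a pose out of reach is approached as far as the arm can. A call with a gripper value outside its range is refused whole. The fingers move at their own pace and stop on an object; "squeeze" is the grip in N (left out, the last holds). Time passes only in rows, so rows that repeat a pose let the fingers close. It gives the time, the measured TCP pose, the force and the opening at its end, in the units of the state.
- manip.read_state(): the state, without advancing time (a new reading comes with each control period).
- manip.camera(name): name is "side" or "top"; returns the picture (420x560x3 uint8, red, green, blue); there is no depth.
- manip.camera_params(name): a dict with "K" (3x3 intrinsics, pixels), "rvec" (rotation vector, rad) and "tvec" (3), from world to camera coordinates, as OpenCV has them. Camera axes: x right, y down, z forward; pixel columns grow to the right and rows downward; lengths in mm; the calibration is good to about 2 mm. A picture is of the moment at which its call begins. camera_params takes no time and is no camera call.
- manip.sign_off(): hands the job in, once; it reports no verdict.
The state is a dict: "clock": time; "joints": joint angles; "qd": joint speeds; "effort": joint torques, N m; "eef_pos": TCP position; "eef_rot": TCP orientation; "wrist_force": force on the tool from outside, world axes, zero at the start; "moment": the same for the moment, N m; "finger_gap": finger opening in mm.
Only numpy, scipy, OpenCV 4.12 (cv2) and the standard library are available. Lean on these libraries where they do the work, as an engineer would, in place of code of your own. Each camera call takes 0.05 s, during which the arm holds its last target. There are 200 camera calls.

## Task

The belt is off this drive rig and I am about to slip a new one on. Push the sprung tensioner arm back by its upright finger post, gently and without gripping it (never more than 20 newtons on it) and without touching the idler roller or the pawl, until the tooth at its tip has clicked past the sprung pawl, then on about a centimetre beyond the click, so that you and not the pawl carry the spring. Leave the loose things round about where they are, and finish still holding the arm back there, at rest.

Things in the scene. Friction and masses are not known exactly. Their poses are not given: they have to be found in the camera images.
- drive_rig: belt-drive rig: dark metal plate 240 x 360 x 6 mm on two 40 mm profile rails, fixed. Origin under its centre, on the table; x across the plate (240 mm), y along it, z up; plate top at z 46. Rig points in this frame, mm: small motor pulley at (-50,-120), 70 mm driven pulley at (-50,120), both up to z 87; pawl's grey guide block at (30,128), 28 x 36 mm, up to z 72.
- pivot (a point): point on the tensioner's vertical hinge axis, at (30, -75) on the plate's top (46 mm above the table). A steel screw on the hub stands there, top 73 mm above the table
- tension_arm (a point): the tensioner arm: flat aluminium bar 16 mm wide, 57 to 65 mm above the table, turning level about the pivot. This point: pivot, plate top. Its y runs out along the arm, pushing back moves it to its own +x. Roller at y 90 mm, finger post at y 135 mm, one saw tooth at the tip (y 158 to 169). All contact on arm, post and roller counts towards the 20 N, a pinch too: push with the fingers shut
- post_top (a point): centre of the top of the finger post: a plain upright steel pin, 14 mm in diameter, 135 mm from the pivot axis, from 65 up to 108 mm above the table (this point). Finger ends at 90 to 97 mm above the table push the post well and clear all else on the rig
- tensioner (a joint): arm angle, rad: 0 at its rest stop (the start), growing as it is pushed back (post towards the rig's +x, clockwise from above), back stop at 0.74. A spring pushes it towards 0: about 5 N at the post at 0, 7 to 8 N at 0.62. The tooth meets the pawl at about 0.41, which adds up to 3 N, and clicks past at 0.51 to 0.54; let go, the arm would rest on the pawl at 0.54. 1 cm at the post is 0.074 rad
- idler_roller: white plastic roller on top of the arm, 36 mm across, from 66 to 82 mm above the table, on an axis 90 mm from the pivot; free to turn. Origin on its axis at its lower end. Not to be touched
- pawl_nose (a point): top edge of the nose's end of the pawl slider, 66 mm above the table: a steel bar 12 mm wide, 10 mm thick, sliding in the guide block along the rig's y, with a rounded nose 8 mm wide that points to the rig's -y, and a black release knob at its other end. Not to be touched
- pawl (a joint): how far the pawl is pushed back, in m, towards the rig's +y: 0 when sprung fully out, up to about 0.007 while the tooth passes, then back to 0 with the click. Its spring: 1 N at 0, 2 N at 0.007
- spare_pulley: loose spare toothed pulley, 34 mm across, 26 mm high, standing on a corner of the plate; origin under its centre. To be left alone
- hex_driver: loose screwdriver with an orange grip 26 mm thick, 170 mm long, lying on the plate along its far (+x) edge. To be left alone
- logger: loose blue metal instrument box, 110 x 80 x 34 mm, on the table; origin under its centre. To be left alone
- screw_tray: loose blue plastic tray with a few screws, 110 x 80 x 30 mm, on the table; origin under its centre. To be left alone

How it is judged (in metres and radians):
On the way:
1. the arm is pushed back past the click: its tooth is behind the sprung-out pawl (value of joint tensioner above 0.545 rad and value of joint pawl below 0.003 m), for 0.1 s.
At the end, for the whole second after the job is handed in: the arm is past the click (joint beyond 0.56 rad, at least 2 mm at the post past where the pawl would hold it), the pawl is sprung out behind its tooth (less than 3 mm in) and carries under 0.5 N, the robot is still pushing on the arm with more than 3 N, and the arm is at rest (under 0.06 rad/s) (value of joint tensioner above 0.56 rad and value of joint pawl below 0.003 m and contact force between any of the fingers, the arm and tensioner above 3 N and contact force between pawl and tensioner below 0.5 N and velocity of joint tensioner between -0.06 and 0.06 rad/s); the arm keeps its last pose, push and grip.
It fails at once if more than 20 N on the tensioner arm (contact force between any of the fingers, the arm and tensioner above 20 N).
It fails at once if the idler roller is touched (contact force between any of the fingers, the arm and idler_roller above 1 N).
It fails at once if the pawl is touched (contact force between any of the fingers, the arm and pawl above 1 N).
It fails at once if a bystander is moved by more than 15 mm (distance of any of spare_pulley, hex_driver, logger, screw_tray from where it was at the start of the episode above 0.015 m).
It also fails if it takes over 38 s, if anything falls off the work surface, if the arm or the gripper's body presses on something with over 40 N, if the wrist force passes 120 N, or if a joint passes its speed limit or range.

## Working session

There is one attempt and no reset: what is moved stays moved. The work goes in short steps, Python scripts to look and compute and a tool call to move; the robot and the scene stay as the last step left them, time stands still between calls to the robot, and variables do not carry over. Pictures are saved under pics/ and viewed, about 8 in all and at most 12, crops included, and the job is handed in when it is done.

Besides the shell and the picture viewer there is one more tool, called after ">>>" by a JSON object that holds its "api" and its "payload". play_rows: Moves the arm, as the interface text tells. Its arguments: {"type":"object","properties":{"series":{"type":"array","items":{"type":"array"}},"squeeze":{"type":"number"}},"required":["series"]}

```bash
mkdir -p pics; ls
python3 - <<'E'
from cell import manip
import cv2
print(manip.read_state())
for n in("top","side"):
    cv2.imwrite(f"pics/{n}0.png",manip.camera(n)[:,:,::-1]); print(manip.camera_params(n))
E
```

```text
pics
{'clock': 0.0, 'joints': array([-1.31956157e+00,  3.00443736e-01,  1.52160837e+00, -4.35020836e-06,
        1.32068052e+00, -6.66189488e-02]), 'qd': array([-1.12166433e-04,  1.33890916e-05, -3.87903665e-05, -3.33183594e-05,
       -9.55972676e-04, -2.46078682e-04]), 'effort': array([ 9.25650675e-04, -5.31807804e+01, -3.52735877e+01,  7.08749355e-02,
        2.44231615e-02, -1.06952771e-04]), 'eef_pos': array([ 171.80987482, -522.19298743,  204.88979127]), 'eef_rot': array([-1.57193405e+00,  7.16835078e-05, -2.82373791e+00]), 'wrist_force': array([-0.63332205,  0.12184244, -0.17968879]), 'moment': array([-0.00145361,  0.05475364,  0.02919704]), 'finger_gap': 94.08963441004}
{'K': array([[402.81013867,   0.        , 279.34272329],
       [  0.        , 402.81013867, 201.68261687],
       [  0.        ,   0.        ,   1.        ]]), 'rvec': array([ 2.17594251, -2.17009339,  0.12456538]), 'tvec': array([ 54.72206805, 552.49747217, 887.06134127])}
{'K': array([[417.68199442,   0.        , 273.88079526],
       [  0.        , 417.68199442, 208.46922837],
       [  0.        ,   0.        ,   1.        ]]), 'rvec': array([ 2.20689307, -0.18195637,  0.09925387]), 'tvec': array([-531.38795902,  144.87180191,  856.25538517])}
```

View pics/top0.png

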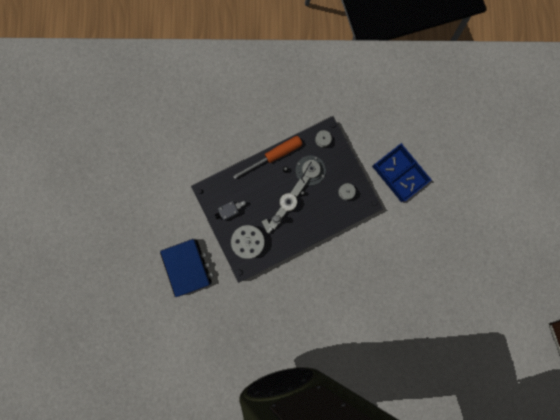

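View pics/side0.png

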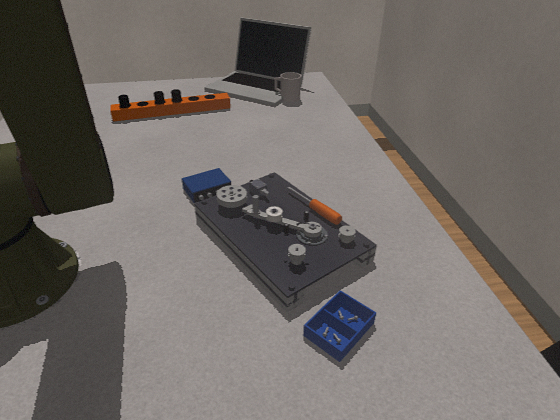

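The top view shows the rig with the driven pulley at (248,242), motor pulley at (347,191), pivot at (311,169), roller at (289,202) and guide block at (230,210). The arm tip is at about (268,226). The screwdriver lies along the far edge, and the side view agrees.

```bash
cat > h.py <<'E'
import numpy as np, cv2
from cell import manip
def cast(n,uv,z):
    p=manip.camera_params(n);R=cv2.Rodrigues(p["rvec"])[0]
    d=R.T@np.linalg.inv(p["K"])@[*uv,1];c=-R.T@p["tvec"]
    return (c+d*(z-c[2])/d[2])[:2]
def proj(n,P):
    p=manip.camera_params(n)
    return cv2.projectPoints(np.float64(P).reshape(-1,1,3),p["rvec"],p["tvec"],p["K"],None)[0][:,0]
E
python3 - <<'E'
from h import *
# plate mask corners
im=cv2.imread("pics/top0.png")
m=(cv2.inRange(im,(0,0,0),(75,75,75)));m[:100]=0;m[300:]=0;m=cv2.morphologyEx(m,cv2.MORPH_CLOSE,np.ones((9,9)))
cs=cv2.findContours(m,0,2)[0];c=min(cs,key=lambda c:-cv2.contourArea(c) if cv2.pointPolygonTest(c,(300,220),False)>0 else 0)
r=cv2.minAreaRect(c);b=cv2.boxPoints(r);print(b)
B=np.array([cast("top",q,46) for q in b]);print(B,np.linalg.norm(B-np.roll(B,1,0),axis=1))
a=cast("top",(248,242),87);k=cast("top",(347,191),87);d=a-k
print(a,k,np.linalg.norm(d))
y=d/np.linalg.norm(d);x=np.array([y[1],-y[0]])
o=(a+k)/2+50*x;print("origin",o,"yaw",np.arctan2(-x[1]*-1,x[0]),B.mean(0))
W=lambda q:o+q[0]*x+q[1]*y
print("pivot",W((30,-75)),cast("top",(311,169),73),"roller",cast("top",(289,202),82))
for n,bx in(("top",(180,110,400,290)),("side",(170,160,390,310))):
    i=cv2.imread(f"pics/{n}0.png")[bx[1]:bx[3],bx[0]:bx[2]]
    cv2.imwrite(f"pics/{n}c.png",cv2.convertScaleAbs(cv2.resize(i,None,fx=3.5,fy=3.5,interpolation=2),alpha=1.5))
E
```

```text
[[190.00008 185.99998]
 [385.60007  88.2    ]
 [435.4001  187.8    ]
 [239.80008 285.59998]]
[[ 585.07056591  255.95016644]
 [ 814.09779711 -187.78644921]
 [ 583.01154786 -294.12603612]
 [ 366.36528707  142.1804205 ]] [246.5269845  499.35524098 254.37956352 487.1333764 ]
[460.78270143 122.55651288] [569.65504569 -87.67478036] 236.74962302750762
origin [559.61837261  40.4340062 ] yaw 0.4778406847712322 [587.13629949 -20.9454746 ]
pivot [620.74778195 -12.3693584 ] [619.61923141 -12.24428048] roller [546.14510374  36.10873062]
```

View pics/topc.png

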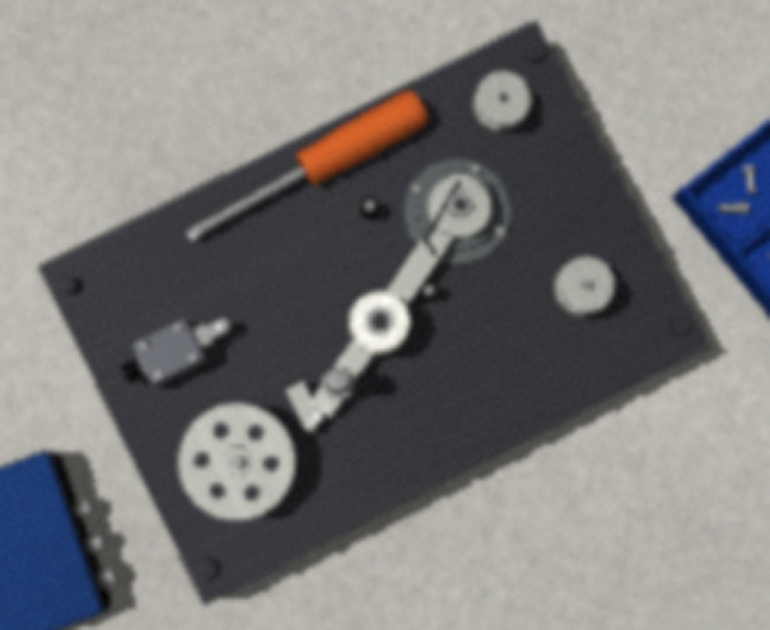

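View pics/sidec.png

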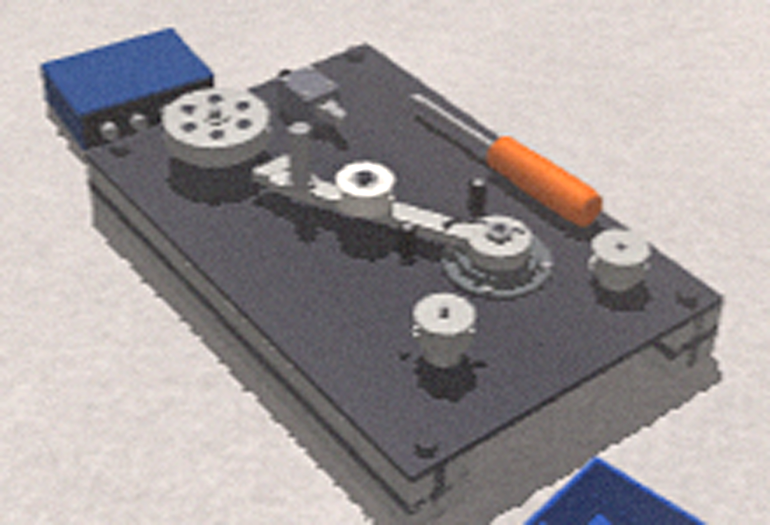

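Post top is at about crop (338,378) in the top view, which is pixel (276.6,218). In the side view it's at crop (300,128), pixel (255.7,196.6). The space on the robot side of the post is free.

Run:
```python
from h import *
A=cast("top",(276.6,218),108);S=cast("side",(255.7,195.8),108)
P=np.array([620.,-12.3]);print("post top/side",A,S)
ro=cast("top",(288.6,201.8),82);rs=cast("side",(274.2,211),82)
pv=cast("side",(170+501/3.5,160+231/3.5),73);print("roller",ro,rs,"pivot side",pv)
for q in(A,S,ro,rs):print(np.linalg.norm(q-P),np.degrees(np.arctan2(*(q-P)[::-1])))
```

```text
post top/side [510.14710686  62.6385941 ] [508.80811058  63.60718845]
roller [546.57252084  36.96465948] [545.38254682  36.83898721] pivot side [620.04430353 -16.45538877]
132.97913752837516 145.6992770381431
134.63111650720538 145.67988182806016
88.42285546929983 146.14117541439623
89.34430246732528 146.63327816136865
```

>>> {"api": "play_rows", "payload": {"series": [[[-0.475, 0, -0.429], -0.66, 1], [[-0.475, 0, -0.429], -0.66, 1], [[-0.475, 0, -0.429], -0.66, 1], [[-0.475, 0, -0.429], -0.66, 1], [[-0.475, 0, -0.429], -0.66, 1], [[-0.475, 0, -0.429], -0.66, 1], [[-0.475, 0, -0.429], -0.66, 1], [[-0.475, 0, -0.429], -0.66, 1], [[-0.475, 0, -0.429], -0.66, 1], [[-0.475, 0, -0.429], -0.66, 1], [[-0.475, 0, -0.429], -0.66, 1], [[-0.475, 0, -0.429], -0.66, 1], [[-0.475, 0, -0.429], -0.66, 1], [[-0.475, 0, -0.429], -0.66, 1], [[-0.475, 0, -0.429], -0.66, 1], [[-0.475, 0, -0.429], -0.66, 1], [[-0.475, 0, -0.429], -0.66, 1], [[-0.475, 0, -0.429], -0.66, 1]], "squeeze": 15}}

```text
clock: 1.9
eef_pos: [488.8, 32.9, 205.6]
eef_rot: [-1.571, 0.001, -2.165]
wrist_force: [0.4, 0.3, -1.0]
finger_gap: 1.0
```

>>> {"api": "play_rows", "payload": {"series": [[[0, 0.04, 0], 0, 1], [[0, 0.08, 0], 0, 1], [[0, 0.1, 0], 0, 1], [[0, 0.112, 0], 0, 1], [[0, 0.112, 0], 0, 1], [[0, 0.112, 0], 0, 1]]}}

```text
clock: 2.5
eef_pos: [489.3, 32.8, 94.6]
eef_rot: [-1.57, 0.002, -2.165]
wrist_force: [-0.4, -0.1, 0.0]
finger_gap: 0.8
```

Run:
```python
from h import *
s=manip.read_state();print(s)
P=[]
for n in("top","side"):
    i=manip.camera(n)[:,:,::-1];u=proj(n,[[509,62.5,108]])[0].astype(int);print(n,u,proj(n,[s["eef_pos"]]))
    i=cv2.convertScaleAbs(i[u[1]-50:u[1]+50,u[0]-50:u[0]+50],alpha=1.6);P.append(cv2.resize(i,(400,400),interpolation=2))
cv2.imwrite("pics/pre.png",np.hstack(P))
```

```text
{'clock': 2.5, 'joints': array([-8.28160848e-03,  2.95240449e-01,  1.80628688e+00,  1.10578094e-03,
        1.03868676e+00,  5.85850657e-01]), 'qd': array([ 0.00165704, -0.01228293, -0.00646776,  0.00101329,  0.00041232,
       -0.00058552]), 'effort': array([-8.09742627e-02, -4.65939009e+01, -2.94716799e+01,  5.98030281e-02,
       -9.52124270e-02, -2.50682249e-03]), 'eef_pos': array([489.32964518,  32.80662127,  94.62914215]), 'eef_rot': array([-1.57017517e+00,  1.55670493e-03, -2.16548847e+00]), 'wrist_force': array([-0.35362491, -0.14856328,  0.01800188]), 'moment': array([-0.07986351, -0.01021807, -0.01935156]), 'finger_gap': 0.8360144647119111}
top [276 218] [[290.79489543 228.37606755]]
side [255 196] [[248.69150598 209.9296085 ]]
```

View pics/pre.png

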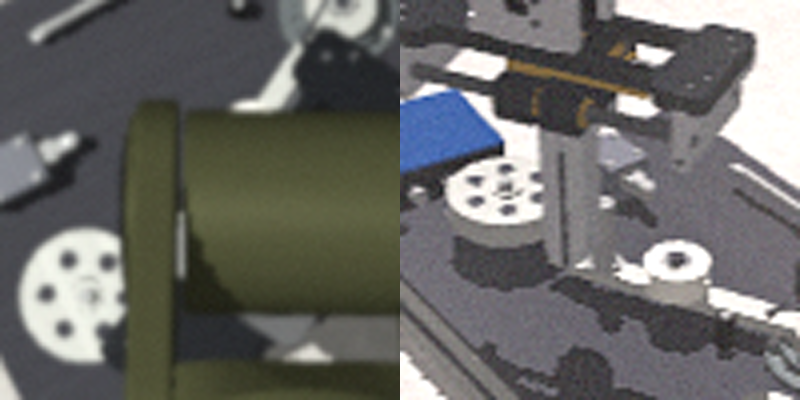

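The fingers, seen in the side crop at about (565,265), are down just on the near side of the post, clear of the roller and pulley. The top view is blocked by the robot arm. Next I approach slowly until contact.

>>> {"api": "play_rows", "payload": {"series": [[[-0.005, 0, 0], 0, 1], [[-0.01, 0, 0], 0, 1], [[-0.014, 0, 0], 0, 1], [[-0.016, 0, 0], 0, 1], [[-0.0175, 0, 0], 0, 1], [[-0.019, 0, 0], 0, 1], [[-0.0205, 0, 0], 0, 1], [[-0.022, 0, 0], 0, 1], [[-0.022, 0, 0], 0, 1]]}}

```text
clock: 3.5
eef_pos: [501.6, 50.9, 94.8]
eef_rot: [-1.57, 0.001, -2.165]
wrist_force: [-2.8, -3.7, 1.7]
finger_gap: 0.5
```

```bash
cat > arc.py <<'E'
from h import *; import sys
s=manip.read_state();y=s["eef_rot"][2];v=np.array([620,-13.5])-s["eef_pos"][:2]
p=np.array([v@[np.cos(y),np.sin(y)],v@[-np.sin(y),np.cos(y)]])
print(np.linalg.norm(v),np.degrees(np.arctan2(-v[1],-v[0])),s["wrist_force"],s["eef_pos"])
for t in np.arange(1,int(sys.argv[2])+1)*float(sys.argv[1]):
    c,n=np.cos(t),np.sin(t);d=p-np.array([[c,n],[-n,c]])@p
    print(f"[[{d[0]/1e3:.4f}, 0, {d[1]/1e3:.4f}], {t:.3f}, 1]",end=", ")
E
python3 arc.py 0.02 17
```

```text
134.79618245090447 151.4659545045747 [-2.80050419 -3.7350092   1.67424741] [501.57704789  50.8895583   94.83729693]
[[-0.0027, 0, -0.0002], 0.020, 1], [[-0.0054, 0, -0.0004], 0.040, 1], [[-0.0081, 0, -0.0005], 0.060, 1], [[-0.0108, 0, -0.0006], 0.080, 1], [[-0.0135, 0, -0.0006], 0.100, 1], [[-0.0162, 0, -0.0006], 0.120, 1], [[-0.0188, 0, -0.0005], 0.140, 1], [[-0.0215, 0, -0.0004], 0.160, 1], [[-0.0242, 0, -0.0002], 0.180, 1], [[-0.0269, 0, 0.0001], 0.200, 1], [[-0.0296, 0, 0.0004], 0.220, 1], [[-0.0323, 0, 0.0008], 0.240, 1], [[-0.0349, 0, 0.0012], 0.260, 1], [[-0.0376, 0, 0.0016], 0.280, 1], [[-0.0402, 0, 0.0022], 0.300, 1], [[-0.0429, 0, 0.0027], 0.320, 1], [[-0.0455, 0, 0.0033], 0.340, 1],
```

>>> {"api": "play_rows", "payload": {"series": [[[-0.0027, 0, -0.0002], 0.02, 1], [[-0.0054, 0, -0.0004], 0.04, 1], [[-0.0081, 0, -0.0005], 0.06, 1], [[-0.0108, 0, -0.0006], 0.08, 1], [[-0.0135, 0, -0.0006], 0.1, 1], [[-0.0162, 0, -0.0006], 0.12, 1], [[-0.0188, 0, -0.0005], 0.14, 1], [[-0.0215, 0, -0.0004], 0.16, 1], [[-0.0242, 0, -0.0002], 0.18, 1], [[-0.0269, 0, 0.0001], 0.2, 1], [[-0.0296, 0, 0.0004], 0.22, 1], [[-0.0323, 0, 0.0008], 0.24, 1], [[-0.0349, 0, 0.0012], 0.26, 1], [[-0.0376, 0, 0.0016], 0.28, 1], [[-0.0402, 0, 0.0022], 0.3, 1], [[-0.0402, 0, 0.0022], 0.3, 1]]}}

```text
clock: 5.1
eef_pos: [525.4, 83.1, 94.8]
eef_rot: [-1.571, 0.0, -2.466]
wrist_force: [-6.1, -1.9, 4.3]
finger_gap: 0.5
```

```bash
python3 arc.py 0.015 20
python3 - <<'E'
from h import *
i=manip.camera("side")[:,:,::-1][140:260,180:340]
cv2.imwrite("pics/mid.png",cv2.convertScaleAbs(cv2.resize(i,None,fx=4,fy=4,interpolation=2),alpha=1.6))
E
```

```text
135.20928700474354 134.409311177561 [-6.07462019 -1.93354058  4.33869129] [525.38332076  83.08796665  94.76521477]
[[-0.0020, 0, -0.0002], 0.015, 1], [[-0.0040, 0, -0.0003], 0.030, 1], [[-0.0061, 0, -0.0005], 0.045, 1], [[-0.0081, 0, -0.0006], 0.060, 1], [[-0.0101, 0, -0.0006], 0.075, 1], [[-0.0121, 0, -0.0007], 0.090, 1], [[-0.0142, 0, -0.0007], 0.105, 1], [[-0.0162, 0, -0.0006], 0.120, 1], [[-0.0182, 0, -0.0006], 0.135, 1], [[-0.0203, 0, -0.0005], 0.150, 1], [[-0.0223, 0, -0.0004], 0.165, 1], [[-0.0243, 0, -0.0002], 0.180, 1], [[-0.0263, 0, -0.0001], 0.195, 1], [[-0.0283, 0, 0.0002], 0.210, 1], [[-0.0304, 0, 0.0004], 0.225, 1], [[-0.0324, 0, 0.0007], 0.240, 1], [[-0.0344, 0, 0.0010], 0.255, 1], [[-0.0364, 0, 0.0013], 0.270, 1], [[-0.0384, 0, 0.0017], 0.285, 1], [[-0.0404, 0, 0.0020], 0.300, 1],
```

View pics/mid.png

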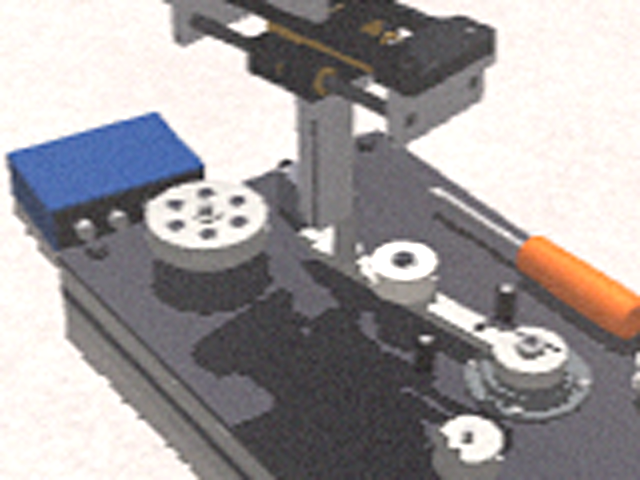

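The arm is following: the post is against the fingers at about (345,245), the tip tooth is at (320,240), and the roller is clear at (405,265). I'll continue to just before the click.

>>> {"api": "play_rows", "payload": {"series": [[[-0.002, 0, -0.0002], 0.015, 1], [[-0.004, 0, -0.0003], 0.03, 1], [[-0.0061, 0, -0.0005], 0.045, 1], [[-0.0081, 0, -0.0006], 0.06, 1], [[-0.0101, 0, -0.0006], 0.075, 1], [[-0.0121, 0, -0.0007], 0.09, 1], [[-0.0142, 0, -0.0007], 0.105, 1], [[-0.0162, 0, -0.0006], 0.12, 1], [[-0.0182, 0, -0.0006], 0.135, 1], [[-0.0203, 0, -0.0005], 0.15, 1], [[-0.0223, 0, -0.0004], 0.165, 1], [[-0.0243, 0, -0.0002], 0.18, 1]]}}

```text
clock: 6.35
eef_pos: [543.1, 98.2, 94.7]
eef_rot: [-1.572, -0.003, -2.646]
wrist_force: [-11.6, -4.5, 7.5]
finger_gap: 0.3
```

```bash
python3 arc.py 0.012 14
```

```text
135.60979782655994 124.55637191737888 [-11.62814249  -4.48507231   7.49700686] [543.07984439  98.18396003  94.69566099]
[[-0.0016, 0, -0.0002], 0.012, 1], [[-0.0032, 0, -0.0003], 0.024, 1], [[-0.0049, 0, -0.0004], 0.036, 1], [[-0.0065, 0, -0.0005], 0.048, 1], [[-0.0081, 0, -0.0006], 0.060, 1], [[-0.0097, 0, -0.0007], 0.072, 1], [[-0.0114, 0, -0.0007], 0.084, 1], [[-0.0130, 0, -0.0008], 0.096, 1], [[-0.0146, 0, -0.0008], 0.108, 1], [[-0.0162, 0, -0.0008], 0.120, 1], [[-0.0179, 0, -0.0007], 0.132, 1], [[-0.0195, 0, -0.0007], 0.144, 1], [[-0.0211, 0, -0.0006], 0.156, 1], [[-0.0227, 0, -0.0005], 0.168, 1],
```

The total force is about 14 N, of which 7.5 N is vertical friction. I'll relieve that by lifting slightly before going on.

>>> {"api": "play_rows", "payload": {"series": [[[0, -0.0005, 0], 0, 1], [[0, -0.001, 0], 0, 1], [[0, -0.001, 0], 0, 1]]}}

```text
clock: 6.65
eef_pos: [542.2, 97.8, 95.1]
eef_rot: [-1.573, -0.005, -2.646]
wrist_force: [-4.6, -4.3, -1.1]
finger_gap: 0.2
```

```bash
python3 arc.py 0.012 14
```

```text
135.7803918338293 124.94106433500895 [-4.63485125 -4.34620663 -1.0886319 ] [542.2340161   97.80483617  95.07845917]
[[-0.0016, 0, -0.0002], 0.012, 1], [[-0.0032, 0, -0.0003], 0.024, 1], [[-0.0049, 0, -0.0005], 0.036, 1], [[-0.0065, 0, -0.0006], 0.048, 1], [[-0.0081, 0, -0.0007], 0.060, 1], [[-0.0097, 0, -0.0008], 0.072, 1], [[-0.0114, 0, -0.0008], 0.084, 1], [[-0.0130, 0, -0.0009], 0.096, 1], [[-0.0146, 0, -0.0009], 0.108, 1], [[-0.0163, 0, -0.0009], 0.120, 1], [[-0.0179, 0, -0.0009], 0.132, 1], [[-0.0195, 0, -0.0008], 0.144, 1], [[-0.0211, 0, -0.0008], 0.156, 1], [[-0.0228, 0, -0.0007], 0.168, 1],
```

>>> {"api": "play_rows", "payload": {"series": [[[-0.0016, -0.0001, -0.0002], 0.012, 1], [[-0.0032, -0.0002, -0.0003], 0.024, 1], [[-0.0049, -0.0003, -0.0005], 0.036, 1], [[-0.0065, -0.0004, -0.0006], 0.048, 1], [[-0.0081, -0.0005, -0.0007], 0.06, 1], [[-0.0097, -0.0006, -0.0008], 0.072, 1]]}}

```text
clock: 7.25
eef_pos: [549.5, 102.7, 95.1]
eef_rot: [-1.573, -0.008, -2.719]
wrist_force: [-5.0, -3.7, -1.2]
finger_gap: 0.9
```

```bash
python3 arc.py 0.012 10
```

```text
135.9518186965808 121.2359783210054 [-5.04899044 -3.73564644 -1.18104582] [549.50027772 102.74408013  95.06573693]
[[-0.0016, 0, -0.0002], 0.012, 1], [[-0.0032, 0, -0.0004], 0.024, 1], [[-0.0049, 0, -0.0005], 0.036, 1], [[-0.0065, 0, -0.0006], 0.048, 1], [[-0.0081, 0, -0.0008], 0.060, 1], [[-0.0097, 0, -0.0008], 0.072, 1], [[-0.0114, 0, -0.0009], 0.084, 1], [[-0.0130, 0, -0.0010], 0.096, 1], [[-0.0146, 0, -0.0010], 0.108, 1], [[-0.0163, 0, -0.0010], 0.120, 1],
```

>>> {"api": "play_rows", "payload": {"series": [[[-0.0016, -0.0001, -0.0002], 0.012, 1], [[-0.0032, -0.0002, -0.0004], 0.024, 1], [[-0.0049, -0.0003, -0.0005], 0.036, 1], [[-0.0065, -0.0004, -0.0006], 0.048, 1], [[-0.0081, -0.0005, -0.0008], 0.06, 1], [[-0.0097, -0.0006, -0.0008], 0.072, 1], [[-0.0114, -0.0007, -0.0009], 0.084, 1], [[-0.0122, -0.0007, -0.001], 0.09, 1], [[-0.0122, -0.0007, -0.001], 0.09, 1], [[-0.0122, -0.0007, -0.001], 0.09, 1]]}}

```text
clock: 8.25
eef_pos: [559.3, 108.3, 95.1]
eef_rot: [-1.573, -0.011, -2.809]
wrist_force: [-6.1, -3.0, -0.7]
finger_gap: 0.4
```

```bash
python3 arc.py 0.012 3
python3 - <<'E'
from h import *
for n,b in(("side",(180,130,340,260)),("top",(180,110,400,290))):
    i=manip.camera(n)[:,:,::-1][b[1]:b[3],b[0]:b[2]]
    cv2.imwrite(f"pics/end_{n}.png",cv2.convertScaleAbs(cv2.resize(i,None,fx=3.5+(n=="side"),fy=3.5+(n=="side"),interpolation=2),alpha=1.6))
print(manip.read_state())
E
```

```text
136.1204121551277 116.48715893082081 [-6.05365159 -3.03571459 -0.74952874] [559.29067321 108.33244332  95.05705108]
[[-0.0016, 0, -0.0002], 0.012, 1], [[-0.0032, 0, -0.0004], 0.024, 1], [[-0.0049, 0, -0.0005], 0.036, 1], {'clock': 8.35, 'joints': array([ 1.27308617e-01,  4.61224244e-01,  1.56980007e+00, -5.61804223e-04,
        1.12191599e+00,  1.36598476e+00]), 'qd': array([ 1.22022964e-03, -5.96553015e-04,  6.35562554e-04,  9.76900080e-04,
        7.65692842e-04,  7.11042570e-05]), 'effort': array([ 1.33610152e+00, -5.96302664e+01, -3.51803470e+01,  6.84613902e-01,
       -1.73949972e+00,  5.43226823e-03]), 'eef_pos': array([559.25915462, 108.34618355,  95.05449145]), 'eef_rot': array([-1.57261149, -0.01121291, -2.80921562]), 'wrist_force': array([-5.60688059, -2.63117409,  0.68154158]), 'moment': array([-0.66870523,  1.12908901,  0.02292842]), 'finger_gap': 0.623995144602913}
```

View pics/end_side.png

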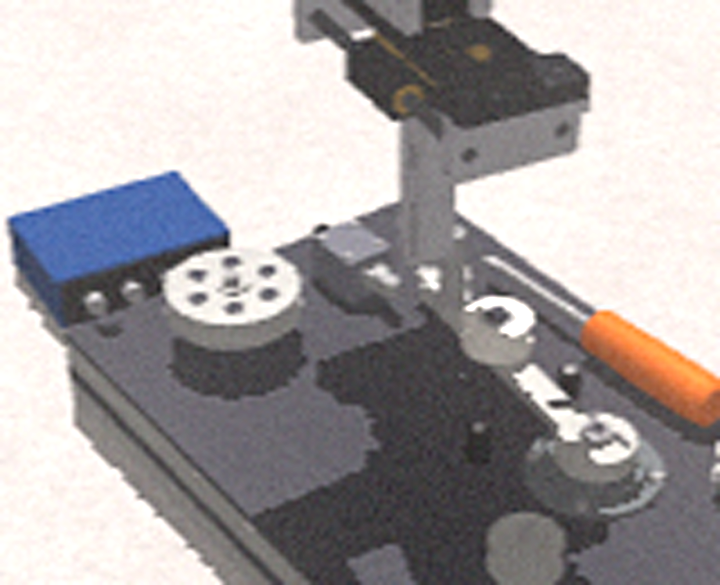

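View pics/end_top.png

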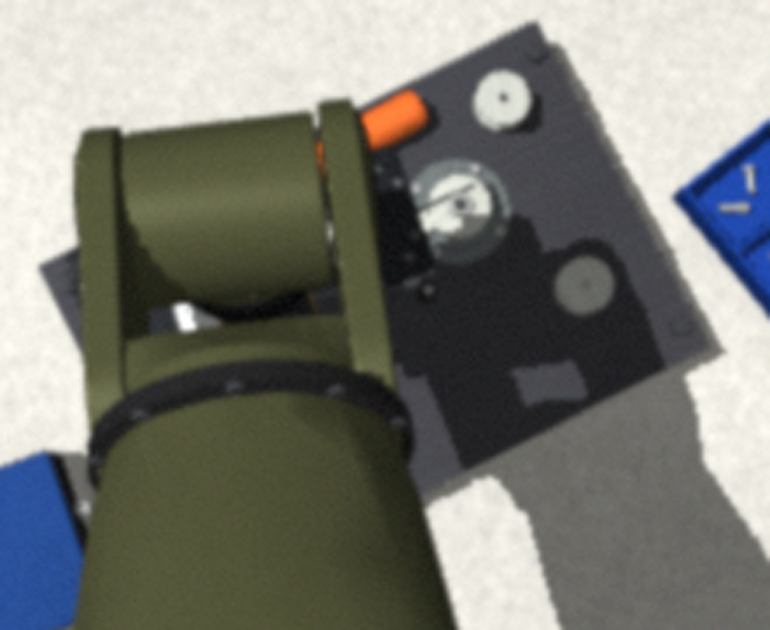

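The side view shows the pawl nose sprung out at about (385,275) and the tip tooth beyond it at (430,275), with a gap between. The roller, at (499,318), is untouched. The screwdriver and tray look the same as before. The top view is mostly blocked by the arm. I'll check the angle independently from the roller.

Run:
```python
from h import *
P=np.array([620,-13.5]);ang=lambda q:np.arctan2(*(q-P)[::-1])
a=cast("side",(274.2,211),82);b=cast("side",(180+499/4.5,130+316/4.5),82)
print(b,np.linalg.norm(b-P),"theta",ang(a)-ang(b))
o=np.array([559.6,40.4]);y=np.array([-.46,.888]);x=np.array([.888,.46])
c=cast("side",(180+385/4.5,130+275/4.5),66)-o;print("pawl rig",c@x,c@y)
c=cast("side",(180+430/4.5,130+275/4.5),65)-o;print("tooth rig",c@x,c@y)
```

```text
[589.35751377  70.62058131] 89.52784014948774 theta 0.6279733088560784
pawl rig 29.434369751895797 95.5652774904641
tooth rig 49.58442641342786 82.4777543140323
```

```bash
python3 -c "
from cell import manip
s=manip.read_state();print(s['clock'],s['wrist_force'],s['qd'].round(4));print(manip.sign_off())"
```

```text
8.35 [-5.60688059 -2.63117409  0.68154158] [ 0.0012 -0.0006  0.0006  0.001   0.0008  0.0001]
the job is handed in; nothing more can be done
None
```

The tensioner arm is back past the click and I am holding it there. I pushed it round by the post with the fingers shut, and handed the job in at 8.35 s of robot time.

- **Arm angle:** my last checks put it at 0.61 rad from the tool's own arc about the pivot and 0.63 rad from the roller in the side camera. That is roughly a centimetre past the click, and the two readings agree to about 0.02 rad.
- **Pawl:** the side picture shows the tooth beyond the pawl nose with a gap between them, so the pawl should be carrying nothing. I only saw this by eye and could not measure the pawl's position or load directly.
- **Force:** about 6 N of push at the end, with the joints at rest. The highest reading was about 14.6 N at the wrist. Part of that was vertical friction on the post, which I relieved by lifting about half a millimetre. I only read the force between moves, so a short peak in between would not show.
- **Loose parts:** the spare pulley, screwdriver and tray looked undisturbed by eye, and so did the logger in the side view. The robot arm blocked much of the top view, including part of the screwdriver.

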